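# Third hand at the curing turntable

### The job

Twist the turntable's knob clockwise until it clicks over into its second notch, which swings the platter round so that its sprung fence is on the far side, facing the robot. Then stand the stepped resin display stand on the platter, low step towards the robot and flat back flush against the fence and centred on it, and press it back with a steady push of about 10 newtons (the fence's face midway between the two pairs of marks on the platter, never run to the end of its spring travel). Finish while still pressing: keep holding it there so that I can drive the screws in from behind the fence, and leave the other things on the counter where they are.

Things in the scene. Friction and masses are not known exactly. Their poses are not given: they have to be found in the camera images.
- turntable: Curing turntable, fixed: white base box, deck 36 mm above the counter, aluminium platter on its left part, black knob on its right. Origin on the platter's axis at counter height; x away from the robot, y left (within 0.3 rad). The base spans x -95 to +95 mm, y -190 to +100 mm; knob axis at x 0, y -150 mm.
- knob_grip (a point): On the knob's vertical axis at grip height, 73 mm above the counter. Black disc 44 mm across with an upright bar grip 42 mm long, 14 mm thick, 32 mm high, its top 80 mm above the counter. The point turns with the knob: its x runs along the bar, which at the start lies along the turntable's x.
- knob (a joint): Angle of the knob in rad, growing clockwise seen from above. An over-centre spring gives two notches, at its end stops 0 (start) and 1.2; it resists with about 0.15 to 0.2 N m up to 0.6 and springs back if let go before, and past 0.6 clicks over to 1.2. One grasp does it.
- platter: Platter, 170 mm across; origin in the middle of its top face, 50 mm above the counter. The fence stands on its +x side and looks to -x. At the start x points to the turntable's +y; it turns clockwise 1.309 rad per rad of knob, so in the second notch its x is the turntable's x. Behind the fence, at x = 65 to 81 mm, is a spring block 44 mm wide, 22 mm high.
- fence: Sprung fence: upright steel plate 40 mm wide (y), 6 mm thick, its top 45 mm above the platter, with two screw holes. Origin in the plane of its front face (looks to -x), at its lateral middle, level with the platter's top; axes as the platter. Unpressed, its face is at platter x = +25 mm.
- fence_slide (a joint): How far the fence is pushed back along its +x: 0 free, 0.025 m end of travel. Spring 700 N/m, no preload or friction, so 1.43 mm per newton: 10 N at 0.0143. Two pairs of dark marks on the platter, either side of the fence, are level with its front face at 0.0086 (6 N) and 0.020 (14 N).
- stand: Loose display stand, dark grey resin, about 0.11 kg: tall block 34 (x) by 44 (y) by 46 mm high, with a low step on its -x side, 26 (x) by 44 (y) by 20 mm high, carrying a 4 mm cross stem. Origin mid-underside of the tall block. Flat back at x = +17 mm, step front at -43. It stands left of the turntable, step roughly towards the robot (yaw within 0.6 rad). Grip the tall block across its 44 mm.
- stand_back (a point): Lower middle of the stand's flat back: 17 mm in +x from the stand's origin, on the underside.
- puck: Bystander: round stand of the same resin, 50 mm across, 40 mm high; origin under its middle. It and the stepped stand are on the left in either order.
- keycap: Bystander: loose resin keycap, 18 mm square, 10 mm high; origin under its middle.
- funnel: Bystander: green silicone funnel, mouth down, 72 mm across, 62 mm high; origin under its middle.
- bowl: Bystander: stainless steel bowl, 136 mm across, 50 mm high; origin under its middle.
- bottle: Bystander: black resin bottle, 60 mm across, 125 mm high; origin under its middle.
- driver: Bystander: grey-handled screwdriver 160 mm long lying roughly along x on the right, 26 mm thick; origin under its middle.
- clearbox: Bystander: clear plastic box with a hinged lid, fixed, 100 mm (x) by 150 mm (y), 55 mm high, lid knob above; origin under its middle.
Things that resemble listed ones, but are neither listed nor needed, are in the scene too. Leave any brown, orange or pink look-alike of the stand alone.

How it is judged:
On the way, in this order (a step that is already met when the one before it is completed fails the run):
1. the knob sits past its click, in its second notch (value of joint knob above 1.08 rad), for 0.2 s.
2. the stand is on the platter and pushes the fence back (y of stand_back in the frame of fence between -0.008 and 0.008 m and z of stand_back in the frame of platter between -0.003 and 0.003 m and x of stand_back in the frame of fence between -0.004 and 0.004 m and angle between the x axis of stand and the x axis of fence, either way round below 0.09 rad and angle between stand's own z axis and vertical below 0.07 rad and value of joint fence_slide above 0.005 m), for 0.2 s.
At the end, for the whole second after the job is handed in: Knob over 1.08 rad; stand upright on the platter (underside within 3 mm), back on the fence, square to it within 0.09 rad, centred within 8 mm; it presses the fence with 6 to 14 N through the last second, still, held or pushed by the fingers (over 3 N) (value of joint knob above 1.08 rad and y of stand_back in the frame of fence between -0.008 and 0.008 m and z of stand_back in the frame of platter between -0.003 and 0.003 m and x of stand_back in the frame of fence between -0.004 and 0.004 m and angle between the x axis of stand and the x axis of fence, either way round below 0.09 rad and angle between stand's own z axis and vertical below 0.07 rad and contact force between stand and fence between 6 and 14 N and contact force between the fingers and stand above 3 N and linear speed of stand below 0.02 m/s); the arm keeps its last pose, push and grip.
It fails at once if the fence is run to the end of its spring travel (value of joint fence_slide above 0.0245 m).
It fails at once if another thing on the counter is disturbed (moved over 25 mm) (distance of any of puck, keycap, funnel, bowl, bottle, driver from where it was at the start of the episode above 0.025 m).
It also fails if it takes over 72 s, if anything falls off the work surface, if the arm or the gripper's body presses on something with over 40 N, if the wrist force passes 120 N, or if a joint passes its speed limit or range.

### The arm

A 6-joint arm with a two-finger parallel gripper is mounted at the origin on the work surface. World frame = base frame: x ahead of the robot, y to its left, z up, the work surface at z = 0. Lengths are in m, angles in rad, forces in N, time in s.
With the tool pointing down it reaches from about 0.225 to 0.725 m from the base axis. Payload 3.1 kg.
Tool frame: the origin (TCP) lies at the centre of the arm's flange, where the gripper is bolted on; the fingertips stand 173 mm ahead of it and the grasp point (between the pads) lies 155 mm ahead of it; z points along the fingers, y is the line along which they close (so a half turn about z gives the same grasp; the last joint's range is limited). The gripper opens to 85 mm and grips with 20 to 120 N. Pads are 22 mm wide; open, the fingers measure 114 mm over their backs; the gripper's body (76 mm by 85 mm) begins 54 mm behind the grasp point. The pads swing forward as they close: fully open they stand 13 mm farther back than shut.
Start: joints at [1.032, 0.048, 0.099, 1.622, 0, 1.443], TCP at [0.21, 0.481, 0.405] pointing down, gripper open.
Joint ranges: [-2.91, 2.91], [-0.99, 1.94], [-1.21, 1.42], [-2.12, 2.29], [-1.49, 1.47], [-3.14, 3.14]. Speed limits (rad/s): [2.79, 2.79, 3.14, 3.14, 3.14, 3.14].

### API

Orientations are given as a rotation vector (axis times angle).
In Python, from cell import arm gives the robot as it stands.
- The arm moves only by the shell command python3 -m jog 'ROWS' [FORCE]. ROWS is JSON, a list of rows, each an object with "dr": the turn, a rotation vector about the world's x, y, z in rad, a list of three; "slide": the shift along the world's x, y, z in cm, a list of three; "hand": the closure, from 0 (fully open) to 1 (shut). A call has exactly 8 rows; each row shifts and turns the commanded pose from where the row before left it; what a row does not reach is not made up. A row lasts 1/10 s, in which the tool goes at most 50 mm and 8.59 degrees, less where a joint would pass 70% of its speed; a pose out of reach is approached as far as the arm can. A call is refused whole if a number of a shift passes 5 or a number of a turn 0.15, either way. A call with a gripper value outside its range is refused whole. The fingers move at their own pace and stop on an object; FORCE is the grip in N (left out, the last holds). Time passes only in rows, so rows that do not move let the fingers close, or fill a call up. It gives the time, the measured TCP pose, the force, the opening and the grip force at its end, in the units of the state.
- arm.sense(): the state, without advancing time (a new reading comes with each control period).
- arm.capture(name): name is "scene" or "top" or "wrist"; returns the picture (384x512x3 uint8, red, green, blue); there is no depth.
- arm.calibration(name): a dict with "intrinsics" (3x3 intrinsics, pixels), "xyz" and "rotation" of the camera in the world; the wrist camera has in their place "T_tool_cam" (4x4, takes a point from camera to tool coordinates, whose origin is the TCP and whose axes are the flange's). Camera axes: x right, y down, z forward; pixel columns grow to the right and rows downward; lengths in m; the calibration is good to about 2 mm. The wrist camera is an equidistant fisheye: a pixel r from the principal point sees the ray r / f radians off the axis. A picture is of the moment at which its call begins: read the wrist's pose just before it. calibration takes no time and is no camera call.
- arm.finish_job(): hands the job in; it is judged then, once.
The state is a dict: "time_s": time; "joint_pos": joint angles; "joint_velocities": joint speeds; "effort": joint torques, N m; "tcp_pos": TCP position; "tcp_rot": TCP orientation; "ft_force": force on the tool from outside, world axes, zero at the start; "torque": the same for the moment, N m; "grip_width": finger opening in m; "finger_force": force on a finger pad.
Only numpy, scipy, OpenCV 4.12 (cv2) and the standard library are available. Lean on these libraries where they do the work, as an engineer would, in place of code of your own. Each camera call takes 0.05 s, during which the arm holds its last target. There are 200 camera calls.

## Working session

There is one attempt and no reset: what is moved stays moved. The work goes in short steps, Python scripts to look and compute and a shell command to move; the robot and the scene stay as the last step left them, time stands still between calls to the robot, and variables do not carry over. Pictures are saved under pics/ and viewed, at most 10 in all, crops included, and the job is handed in when it is done.

```bash
ls; mkdir -p pics; python3 - <<'E'
from cell import arm
import cv2,numpy as np
print(arm.sense())
for n in("scene","top"):
    im=arm.capture(n); cv2.imwrite(f"pics/{n}0.png",im[...,::-1]); print(n,arm.calibration(n))
a=cv2.imread("pics/scene0.png");b=cv2.imread("pics/top0.png")
print(arm.calibration("wrist"))
cv2.imwrite("pics/wrist0.png",arm.capture("wrist")[...,::-1])
E
```

```text
pics
{'time_s': 0.0, 'joint_pos': array([ 1.03220289e+00,  4.87263216e-02,  9.75466288e-02,  1.62200414e+00,
       -2.86687765e-05,  1.44296694e+00]), 'joint_velocities': array([ 0.00071934, -0.00049194,  0.00065499,  0.00106234,  0.00032186,
       -0.0006254 ]), 'effort': array([ 8.74379457e-04, -3.38779056e+01,  3.20015788e+01,  2.01043283e-02,
       -1.03646298e-04, -7.75989406e-06]), 'tcp_pos': array([0.209553  , 0.48112447, 0.40350371]), 'tcp_rot': array([-0.64054589, -3.07482633,  0.00355788]), 'ft_force': array([ 0.78452852, -0.43740501, -0.66859894]), 'torque': array([-0.00805011, -0.02288757,  0.05374696]), 'finger_force': 0.0, 'grip_width': 0.08509234055952487}
scene {'intrinsics': array([[368.1656957 ,   0.        , 252.91431405],
       [  0.        , 368.1656957 , 195.06086019],
       [  0.        ,   0.        ,   1.        ]]), 'xyz': array([1.13655421, 0.19027102, 0.89373148]), 'rotation': array([-1.50150106, -2.20352316,  0.73505342])}
top {'intrinsics': array([[386.05540105,   0.        , 255.51527776],
       [  0.        , 386.05540105, 190.8751298 ],
       [  0.        ,   0.        ,   1.        ]]), 'xyz': array([ 0.31827765, -0.04002772,  1.09498368]), 'rotation': array([-2.08231007,  2.11600119, -0.24225913])}
{'intrinsics': array([[297.31863964,   0.        , 249.94910031],
       [  0.        , 297.31863964, 191.26486439],
       [  0.        ,   0.        ,   1.        ]]), 'T_tool_cam': array([[ 6.85061268e-04, -9.57053921e-01, -2.89909162e-01,
         7.42133186e-02],
       [ 9.99999353e-01,  3.92401278e-04,  1.06761594e-03,
         8.30929622e-05],
       [-9.08005300e-04, -2.89909706e-01,  9.57053571e-01,
         3.06920059e-02],
       [ 0.00000000e+00,  0.00000000e+00,  0.00000000e+00,
         1.00000000e+00]])}
```

View pics/top0.png

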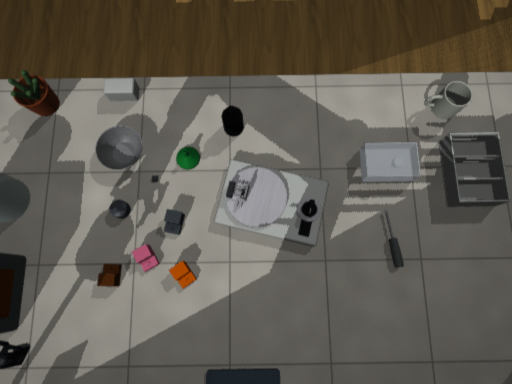

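View pics/scene0.png

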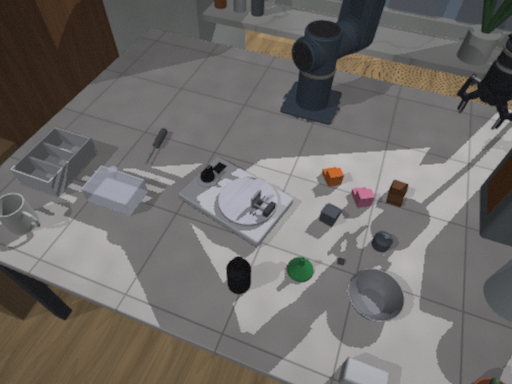

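The top view shows the turntable at about (271,202), with its knob at (308,210) and the fence at about (240,190). There are four stand-shaped things: dark grey (174,221), pink (146,258), orange (183,275) and brown (110,275). The puck is round, at (120,209). The dark grey one fits the stand, so I'll confirm it in an enlarged crop.

```bash
python3 - <<'E'
import cv2,numpy as np
a=cv2.imread("pics/scene0.png");b=cv2.imread("pics/top0.png")
def c(im,x,y,w,h,W,H): 
    o=cv2.resize(im[y:y+h,x:x+w],(W,H),interpolation=cv2.INTER_CUBIC)
    return np.clip(255*(o/255.)**.6,0,255).astype(np.uint8)
t=np.hstack([c(b,150,200,50,45,400,360)[:300],c(a,305,190,50,45,400,360)[:300]])
u=np.hstack([c(b,212,155,120,90,400,300),c(a,175,150,120,90,400,300)])
cv2.imwrite("pics/crop1.png",np.vstack([t,u]))
E
```

```text
(no output)
```

View pics/crop1.png

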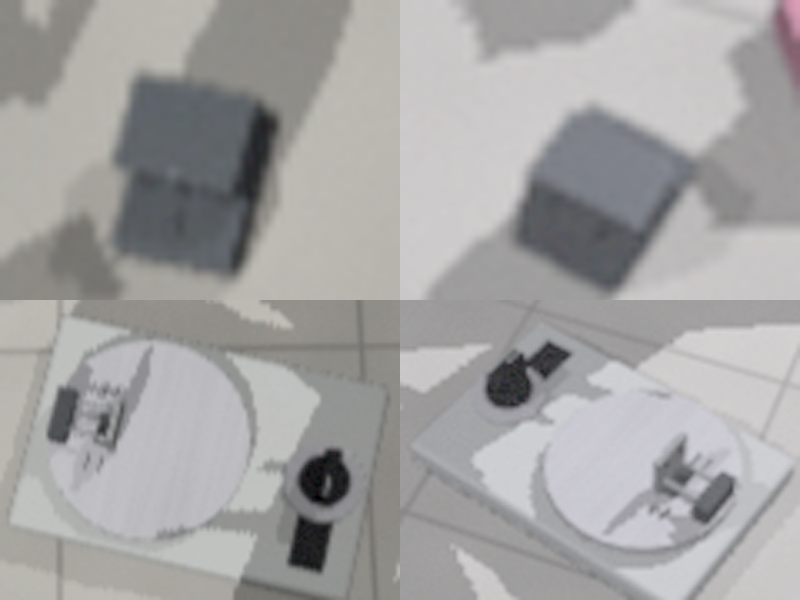

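The crop confirms it: the dark grey, step-shaped object at top (174,221) and scene (330,214) is the stand. The knob, platter and deck corners are also readable. Now I'll triangulate them.

```bash
cat > h.py <<'E'
from cell import arm
import cv2,numpy as np
from scipy.optimize import least_squares
from scipy.spatial.transform import Rotation as R
C={n:arm.calibration(n) for n in("top","scene")}
def proj(n,P):
    c=C[n];Rm=R.from_rotvec(c["rotation"]).as_matrix();q=(np.atleast_2d(P)-c["xyz"])@Rm
    q=q@np.array(c["intrinsics"]).T
    return q[:,:2]/q[:,2:]
def tri(a,b):
    s=least_squares(lambda p:np.r_[proj("top",p)[0]-a,proj("scene",p)[0]-b],[.35,.1,.03])
    return s.x,np.abs(s.fun).max()
def T1(x,y):return (150+x/8,200+y/8)
def S1(x,y):return (305+(x-400)/8,190+y/8)
def T2(x,y):return (212+x*.3,155+(y-300)*.3)
def S2(x,y):return (175+(x-400)*.3,150+(y-300)*.3)
E
python3 - <<'E'
from h import *
np.set_printoptions(precision=4,suppress=True)
tt=dict(c_pp=(T2(62,318),S2(690,602)),c_pm=(T2(390,390),S2(412,445)),c_mp=(T2(8,522),S2(793,465)),
 plat=(T2(150,439),S2(646,470)),knobdisc=(T2(325,480),S2(508,385)))
for k,v in tt.items(): print(k,*tri(*v))
# stand top corners: +x+y, +x-y, -x-y, -x+y
st=[(T1(137,75),S1(630,235)),(T1(270,98),S1(530,178)),(T1(245,198),S1(595,105)),(T1(115,165),S1(695,165))]
for v in st: print("st",*tri(*v))
def fit(pts,x0,fz):
    def f(p):
        r=[]
        for l,(a,b) in pts:
            P=np.r_[R.from_euler("z",p[2]).as_matrix()[:2,:2]@l[:2]+p[:2],l[2]+(p[3] if fz else 0)]
            if a: r+=list(proj("top",P)[0]-a)
            if b: r+=list(proj("scene",P)[0]-b)
        return np.array(r)
    s=least_squares(f,x0);return s.x,s.fun
print(fit([((.095,.1,.036),tt["c_pp"]),((.095,-.19,.036),tt["c_pm"]),((-.095,.1,.036),tt["c_mp"]),((0,0,.05),tt["plat"]),((-.095,-.19,.036),(None,S2(550,325)))],[.3,-.05,0,0],1))
L=[(.017,.022,.046),(.017,-.022,.046),(-.017,-.022,.046),(-.017,.022,.046)]
print(fit(list(zip(L,st)),[.3,.15,0,0],1))
E
```

```text
c_pp [0.6556 0.0358 0.0353] 2.4826751329085823
c_pm [ 0.5901 -0.2488  0.0266] 1.1307264971984239
c_mp [0.4828 0.0756 0.0236] 0.2702790518317215
plat [ 0.5479 -0.042   0.0395] 1.2910302414659327
knobdisc [ 0.5098 -0.1885  0.0471] 0.39786805073089226
st [0.5172 0.2053 0.0379] 0.023883460446086247
st [0.5076 0.1627 0.0374] 1.4566754914550302
st [0.4717 0.1729 0.0409] 2.749100394779248
st [0.4843 0.2152 0.0421] 1.7209380332530486
(array([ 0.5452, -0.0408, -0.2482, -0.0107]), array([-1.1968, -0.2536, -4.3664,  3.162 , -1.2802,  0.3917, -1.0039,
        0.2189, -1.6909,  1.8403,  1.5405, -1.2668, -1.6053,  1.3492,
       -0.5662, -0.6815, -2.2586, -1.4808]))
(array([ 0.4952,  0.189 , -0.2694, -0.0064]), array([-0.2994, -0.1901,  0.2079, -0.2336, -1.7743,  0.8502, -0.9546,
       -0.9243, -2.2679,  0.1512, -3.1069,  0.4815, -1.2657,  0.3044,
       -2.0752,  0.5564]))
```

```bash
python3 -m jog '[{"dr":[0,0,0.02],"slide":[2.5,-3.6,0],"hand":0},{"dr":[0,0,0.02],"slide":[2.5,-3.6,0],"hand":0},{"dr":[0,0,0.02],"slide":[2.5,-3.6,0],"hand":0},{"dr":[0,0,0.02],"slide":[2.5,-3.6,0],"hand":0},{"dr":[0,0,0.02],"slide":[2.5,-3.6,0],"hand":0},{"dr":[0,0,0.02],"slide":[2.5,-3.6,0],"hand":0},{"dr":[0,0,0.02],"slide":[2.5,-3.6,0],"hand":0},{"dr":[0,0,0.02],"slide":[2.5,-3.6,0],"hand":0}]' 40
python3 - <<'E'
from cell import arm
import cv2,pickle
s=arm.sense(); im=arm.capture("wrist"); cv2.imwrite("pics/w1.png",im[...,::-1]); pickle.dump(s,open("w1.pkl","wb"))
E
```

```text
time_s: 0.95
tcp_pos: [0.4102, 0.1917, 0.4045]
tcp_rot: [-0.392, -3.117, -0.0]
ft_force: [-0.5, 0.0, -0.3]
grip_width: 0.0851
finger_force: 0.0
```

```bash
python3 -m jog '[{"dr":[0,0,0],"slide":[1,-3,-1],"hand":0},{"dr":[0,0,0],"slide":[1,-4,-1],"hand":0},{"dr":[0,0,0],"slide":[1,-4,-1],"hand":0},{"dr":[0,0,0],"slide":[1,-4,-1],"hand":0},{"dr":[0,0,0],"slide":[1,-4,-1],"hand":0},{"dr":[0,0,0],"slide":[1,-4,-1],"hand":0},{"dr":[0,0,0],"slide":[1,-4,0],"hand":0},{"dr":[0,0,0],"slide":[1,-4,0],"hand":0}]'
python3 - <<'E'
from cell import arm
import cv2,pickle
import numpy as np
s=arm.sense(); im=arm.capture("wrist"); cv2.imwrite("pics/w2.png",im[...,::-1]); pickle.dump(s,open("w2.pkl","wb"))
a=cv2.imread("pics/w1.png");b=im[...,::-1]
f=lambda i:np.clip(255*(cv2.resize(i,(400,300))/255.)**.6,0,255).astype(np.uint8)
cv2.imwrite("pics/w12.png",np.hstack([f(a),f(b)]))
E
```

```text
time_s: 1.8
tcp_pos: [0.4895, -0.1181, 0.3438]
tcp_rot: [-0.393, -3.115, -0.001]
ft_force: [1.4, 0.2, 0.4]
grip_width: 0.0855
finger_force: 0.0
```

View pics/w12.png

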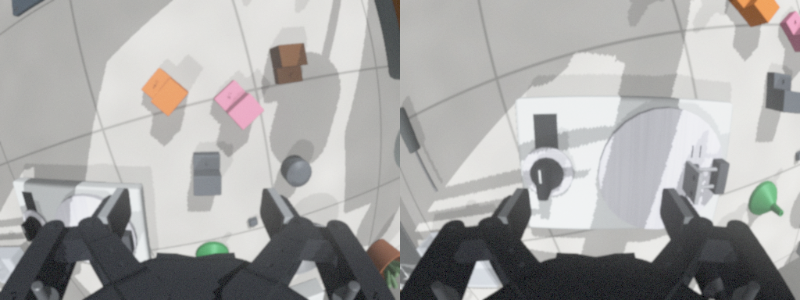

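In w1 (shown at 0.78 scale) the grey stand is at (206,172) and the puck at (296,170). In w2 the knob is at (147,172) and the platter at (255,165). I'll enlarge the turntable in w2.

```bash
python3 - <<'E'
import cv2,numpy as np
b=cv2.imread("pics/w2.png")[115:305,140:440]; a=cv2.imread("pics/w1.png")[185:255,235:305]
o=cv2.resize(b,None,fx=2.6,fy=2.6,interpolation=cv2.INTER_CUBIC)
a=cv2.resize(a,(180,180),interpolation=cv2.INTER_CUBIC)
f=lambda i:np.clip(255*(i/255.)**.7,0,255).astype(np.uint8)
cv2.imwrite("pics/w2c.png",f(o))
E
```

```text
(no output)
```

View pics/w2c.png

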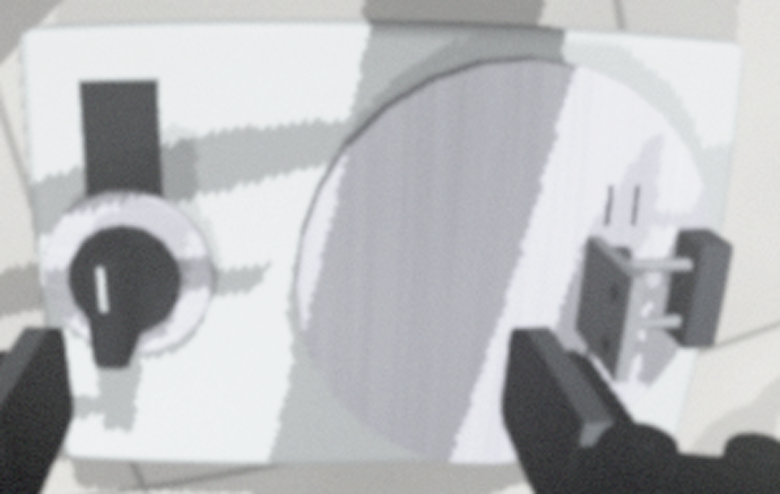

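```bash
cat >> h.py <<'E'
import pickle
W=arm.calibration("wrist")
def wproj(s,P):
    M=np.eye(4);M[:3,:3]=R.from_rotvec(s["tcp_rot"]).as_matrix();M[:3,3]=s["tcp_pos"];M=M@W["T_tool_cam"]
    q=(np.atleast_2d(P)-M[:3,3])@M[:3,:3]
    th=np.arctan2(np.hypot(q[:,0],q[:,1]),q[:,2]);ph=np.arctan2(q[:,1],q[:,0]);K=W["intrinsics"]
    return np.c_[K[0,2]+K[0,0]*th*np.cos(ph),K[1,2]+K[1,1]*th*np.sin(ph)]
def wray(s,uv,z):
    M=np.eye(4);M[:3,:3]=R.from_rotvec(s["tcp_rot"]).as_matrix();M[:3,3]=s["tcp_pos"];M=M@W["T_tool_cam"]
    K=W["intrinsics"];d=(np.atleast_2d(uv)-K[:2,2])/K[0,0];th=np.linalg.norm(d,axis=1)
    v=np.c_[d/th[:,None]*np.sin(th)[:,None],np.cos(th)]@M[:3,:3].T
    return M[:3,3]+v*((z-M[2,3])/v[:,2])[:,None]
def loc(p,l):
    l=np.atleast_2d(l);c,s=np.cos(p[2]),np.sin(p[2])
    return np.c_[p[0]+c*l[:,0]-s*l[:,1],p[1]+s*l[:,0]+c*l[:,1],l[:,2]]
np.set_printoptions(precision=4,suppress=True)
E
python3 - <<'E'
from h import *
s=pickle.load(open("w2.pkl","rb"))
px=lambda *l:np.array(l)/2.6+[140,115]-.3
co=px((25,32),(740,45),(70,458),(125,281))
L=np.array([(-.095,-.19,.036),(-.095,.1,.036),(.095,-.19,.036),(0,-.15,.048)])
ci=px((530,57),(295,285),(350,142),(303,340),(430,78))
def f(p):
    dz=p[3]
    a=(wproj(s,loc(p,L)+[0,0,dz])-co).ravel()
    c=wray(s,ci,.05+dz)[:,:2]; c=(np.hypot(*(c-p[:2]).T)-.085)*1000
    return np.r_[a,c]
r=least_squares(f,[.545,-.04,-.25,0]);print(r.x,r.fun)
r2=least_squares(lambda p:f(np.r_[p,0]),[.545,-.04,-.25]);print(r2.x,r2.fun)
for p in(r.x,r2.x):print("knob",loc(p,[0,-.15,.073]))
E
```

```text
[ 0.5501 -0.0416 -0.2465 -0.0081] [-1.9707  0.4408 -0.0953 -0.5571 -0.9854 -0.7343  1.2369 -0.8901  1.054
  0.3646 -0.1343  0.984   0.9062]
[ 0.5485 -0.0408 -0.2482] [-4.245  -1.0295  4.4253 -1.1508 -2.646   1.7665 -0.0389  0.3746  0.1712
  0.881   0.7555  0.9138  1.1732]
knob [[ 0.5135 -0.1871  0.073 ]]
knob [[ 0.5116 -0.1862  0.073 ]]
```

```bash
python3 -m jog '[{"dr":[0,0,0],"slide":[0.6,-1.7,0],"hand":0.3},{"dr":[0,0,0],"slide":[0.6,-1.7,-1],"hand":0.3},{"dr":[0,0,0],"slide":[0.6,-1.7,-2],"hand":0.3},{"dr":[0,0,0],"slide":[0.5,-1.8,-2],"hand":0.3},{"dr":[0,0,0],"slide":[0,0,-2],"hand":0.3},{"dr":[0,0,0],"slide":[0,0,-1],"hand":0.3},{"dr":[0,0,0],"slide":[0,0,0],"hand":0.3},{"dr":[0,0,0],"slide":[0,0,0],"hand":0.3}]' 60
python3 - <<'E'
from h import *
s=arm.sense(); im=arm.capture("wrist"); cv2.imwrite("pics/w3.png",im[...,::-1]); pickle.dump(s,open("w3.pkl","wb"));print(s["tcp_pos"])
for z in(.065,.073,.08):
    print(wproj(s,[s["tcp_pos"][0],s["tcp_pos"][1],z]))
o=cv2.resize(im[130:370,110:400,::-1],None,fx=2.4,fy=2.4,interpolation=cv2.INTER_CUBIC)
cv2.imwrite("pics/w3c.png",np.clip(255*(o/255.)**.5,0,255).astype(np.uint8))
E
```

```text
time_s: 2.65
tcp_pos: [0.5128, -0.1852, 0.265]
tcp_rot: [0.391, 3.117, 0.0]
ft_force: [0.1, -0.5, -0.2]
grip_width: 0.0595
finger_force: 0.0
[ 0.5128 -0.1852  0.265 ]
[[249.3753 226.5778]]
[[249.3638 231.9576]]
[[249.3531 237.0398]]
```

View pics/w3c.png

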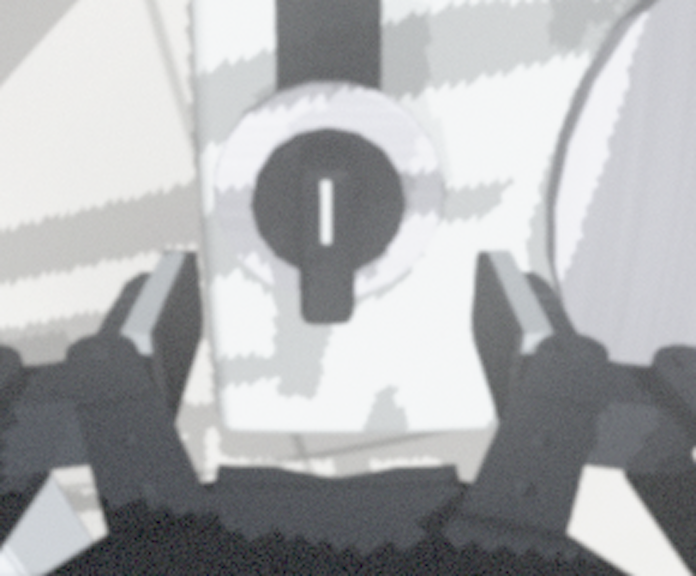

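The knob bar is at (326,246) in the crop, centred between the fingers to within about 2 mm. I'll descend and grip.

```bash
python3 -m jog '[{"dr":[0,0,0],"slide":[-0.1,-0.2,-1],"hand":0.3},{"dr":[0,0,0],"slide":[0,0,-1],"hand":0.3},{"dr":[0,0,0],"slide":[0,0,-1],"hand":0.3},{"dr":[0,0,0],"slide":[0,0,-0.7],"hand":0.3},{"dr":[0,0,0],"slide":[0,0,0],"hand":1},{"dr":[0,0,0],"slide":[0,0,0],"hand":1},{"dr":[0,0,0],"slide":[0,0,0],"hand":1},{"dr":[0,0,0],"slide":[0,0,0],"hand":1}]' 60
```

```text
time_s: 3.5
tcp_pos: [0.5119, -0.1877, 0.2284]
tcp_rot: [0.393, 3.116, 0.0]
ft_force: [-0.7, 1.0, 0.2]
grip_width: 0.0131
finger_force: 59.7
```

```bash
python3 -m jog '[{"dr":[0,0,-0.1],"slide":[0,0,0],"hand":1},{"dr":[0,0,-0.1],"slide":[0,0,0],"hand":1},{"dr":[0,0,-0.1],"slide":[0,0,0],"hand":1},{"dr":[0,0,-0.1],"slide":[0,0,0],"hand":1},{"dr":[0,0,-0.1],"slide":[0,0,0],"hand":1},{"dr":[0,0,-0.1],"slide":[0,0,0],"hand":1},{"dr":[0,0,-0.1],"slide":[0,0,0],"hand":1},{"dr":[0,0,-0.1],"slide":[0,0,0],"hand":1}]'
python3 -m jog '[{"dr":[0,0,-0.1],"slide":[0,0,0],"hand":1},{"dr":[0,0,-0.1],"slide":[0,0,0],"hand":1},{"dr":[0,0,-0.1],"slide":[0,0,0],"hand":1},{"dr":[0,0,-0.1],"slide":[0,0,0],"hand":1},{"dr":[0,0,0],"slide":[0,0,0],"hand":1},{"dr":[0,0,0],"slide":[0,0,0],"hand":1},{"dr":[0,0,0],"slide":[0,0,0],"hand":1},{"dr":[0,0,0],"slide":[0,0,0],"hand":1}]'
python3 -m jog '[{"dr":[0,0,0],"slide":[0,0,0],"hand":0.3},{"dr":[0,0,0],"slide":[0,0,0],"hand":0.3},{"dr":[0,0,0],"slide":[0,0,0],"hand":0.3},{"dr":[0,0,0],"slide":[0,0,2],"hand":0.3},{"dr":[0,0,0],"slide":[0,0,3],"hand":0.3},{"dr":[0,0,0.1],"slide":[0,0,4],"hand":0.3},{"dr":[0,0,0.1],"slide":[0,3,4],"hand":0.2},{"dr":[0,0,0.1],"slide":[-1,4,2],"hand":0}]'
```

```text
time_s: 4.3
tcp_pos: [0.5117, -0.1878, 0.2284]
tcp_rot: [1.581, 2.714, -0.001]
ft_force: [-0.6, 0.3, 1.2]
grip_width: 0.0128
finger_force: 59.8
time_s: 5.1
tcp_pos: [0.5116, -0.1879, 0.2284]
tcp_rot: [2.083, 2.351, -0.001]
ft_force: [-2.3, 0.2, 4.3]
grip_width: 0.0124
finger_force: 60.3
time_s: 5.9
tcp_pos: [0.5029, -0.1184, 0.3815]
tcp_rot: [1.704, 2.631, 0.003]
ft_force: [0.6, 0.2, 1.2]
grip_width: 0.0807
finger_force: 0.0
```

```bash
python3 -m jog '[{"dr":[0,0,0.11],"slide":[-0.1,3.8,0],"hand":0},{"dr":[0,0,0.11],"slide":[-0.1,3.8,0],"hand":0},{"dr":[0,0,0.11],"slide":[-0.1,3.8,0],"hand":0},{"dr":[0,0,0.11],"slide":[-0.1,3.8,0],"hand":0},{"dr":[0,0,0.11],"slide":[-0.1,3.9,-1],"hand":0},{"dr":[0,0,0.11],"slide":[-0.1,3.9,-2],"hand":0},{"dr":[0,0,0.11],"slide":[-0.1,3.9,-2],"hand":0},{"dr":[0,0,0.11],"slide":[-0.1,3.8,-2],"hand":0}]' 30
python3 -m jog '[{"dr":[0,0,0],"slide":[0,0,-1],"hand":0},{"dr":[0,0,0],"slide":[0,0,-1],"hand":0},{"dr":[0,0,0],"slide":[0,0,-1],"hand":0},{"dr":[0,0,0],"slide":[0,0,0],"hand":0},{"dr":[0,0,0],"slide":[0,0,0],"hand":0},{"dr":[0,0,0],"slide":[0,0,0],"hand":0},{"dr":[0,0,0],"slide":[0,0,0],"hand":0},{"dr":[0,0,0],"slide":[0,0,0],"hand":0}]' 30
python3 - <<'E'
from h import *
s=arm.sense(); im=arm.capture("wrist"); cv2.imwrite("pics/w4.png",im[...,::-1]); pickle.dump(s,open("w4.pkl","wb"));print(s["tcp_pos"],s["tcp_rot"])
t=arm.capture("top")[155:245,212:332,::-1]
g=lambda o:np.clip(255*(o/255.)**.5,0,255).astype(np.uint8)
o=cv2.resize(im[130:290,190:310,::-1],(420,560),interpolation=cv2.INTER_CUBIC)
a=cv2.resize(cv2.imread("pics/w1.png")[180:260,230:300],(245,280),interpolation=cv2.INTER_CUBIC)
b=cv2.resize(t,(373,280),interpolation=cv2.INTER_CUBIC)
c=np.zeros((560,795,3),np.uint8);c[:,:420]=g(o);c[:280,422:667]=g(a);c[280:,422:]=g(b)
cv2.imwrite("pics/c4.png",c)
E
```

```text
time_s: 6.7
tcp_pos: [0.4935, 0.1911, 0.307]
tcp_rot: [0.416, 3.113, 0.001]
ft_force: [1.0, -0.4, 0.2]
grip_width: 0.0858
finger_force: 0.0
time_s: 7.5
tcp_pos: [0.494, 0.1891, 0.2784]
tcp_rot: [0.425, 3.112, 0.001]
ft_force: [0.3, 0.8, 0.1]
grip_width: 0.0855
finger_force: 0.0
[0.494  0.1891 0.2784] [0.4248 3.1115 0.0008]
```

View pics/c4.png

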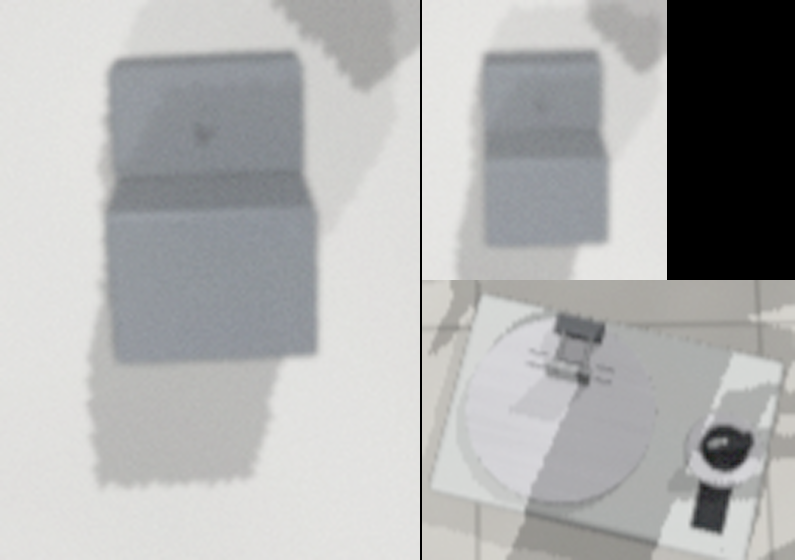

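The crop shows the stand's tall top face with corners (107,212), (315,207), (317,354) and (115,362), and the step front towards the robot. In the top view the platter has turned, with the fence on the far side, and the knob bar is rotated, so it is in the second notch.

```bash
python3 - <<'E'
from h import *
s4=pickle.load(open("w4.pkl","rb"));s1=pickle.load(open("w1.pkl","rb"))
A=np.array([(107,212),(315,207),(317,354),(115,362),(110,60),(301,53)])/3.5+[190,130]-.4
B=(np.array([(485,158),(607,157),(607,243),(487,246)])-[422,0])/3.5+[230,180]-.4
L=np.array([(-.017,-.022,.046),(-.017,.022,.046),(.017,.022,.046),(.017,-.022,.046),(-.043,-.022,.02),(-.043,.022,.02)])
def f(p):
    Q=loc(p,L)+[0,0,p[3]]
    return np.r_[(wproj(s4,Q)-A).ravel(),(wproj(s1,Q[:4])-B).ravel()]
r=least_squares(f,[.495,.19,-.27,0]);print(r.x);print(r.fun.reshape(-1,2))
r=least_squares(lambda p:f(np.r_[p,0]),[.495,.19,-.27]);print(r.x)
r=least_squares(lambda p:f(p)[:12],[.495,.19,-.27,0]);print(r.x)
s=s4;R_=R.from_rotvec(s["tcp_rot"]).as_matrix();print("toolx",np.arctan2(R_[1,0],R_[0,0]),"y",np.arctan2(R_[1,1],R_[0,1]))
# platter axis from top picture, second-notch fence
T=lambda x,y:np.array([212+(x-422)/3.108,155+(y-280)/3.11])-.3
for n,u,l in[("plat",T(561,408),(0,0,.05)),("hub",T(724,447),(0,-.15,.048))]:
    q=least_squares(lambda p:proj("top",[p[0],p[1],l[2]])[0]-u,[.5,0]);print(n,q.x)
E
```

```text
[ 0.4969  0.1893 -0.234  -0.002 ]
[[-1.0887 -0.5719]
 [ 0.8434 -1.3309]
 [ 0.3964 -0.0111]
 [-0.1782 -0.2963]
 [-0.7009  1.4726]
 [ 1.0751  1.3941]
 [-0.6899  0.0193]
 [ 0.8351 -0.3562]
 [ 0.0803 -0.1234]
 [-0.7388 -0.265 ]]
[ 0.4962  0.1895 -0.2342]
[ 0.4968  0.1893 -0.2351 -0.002 ]
toolx 2.870238056136979 y 1.2994424771492648
plat [ 0.549  -0.0438]
hub [ 0.5117 -0.1877]
```

```bash
python3 -m jog '[{"dr":[0,0,0.02],"slide":[0.2,0,-2],"hand":0},{"dr":[0,0,0.017],"slide":[0,0,-2],"hand":0},{"dr":[0,0,0],"slide":[0,0,-2],"hand":0},{"dr":[0,0,0],"slide":[0,0,-2],"hand":0},{"dr":[0,0,0],"slide":[0,0,-1.5],"hand":0},{"dr":[0,0,0],"slide":[0,0,-0.6],"hand":0},{"dr":[0,0,0],"slide":[0,0,0],"hand":0},{"dr":[0,0,0],"slide":[0,0,0],"hand":0}]'
python3 -m jog '[{"dr":[0,0,0],"slide":[0,0,0],"hand":1},{"dr":[0,0,0],"slide":[0,0,0],"hand":1},{"dr":[0,0,0],"slide":[0,0,0],"hand":1},{"dr":[0,0,0],"slide":[0,0,0],"hand":1},{"dr":[0,0,0],"slide":[0,0,0],"hand":1},{"dr":[0,0,0],"slide":[0,0,0],"hand":1},{"dr":[0,0,0],"slide":[0,0,0],"hand":1},{"dr":[0,0,0],"slide":[0,0,0],"hand":1}]' 50
```

```text
time_s: 8.4
tcp_pos: [0.496, 0.1894, 0.1775]
tcp_rot: [0.366, 3.119, 0.001]
ft_force: [-0.2, 0.1, 0.1]
grip_width: 0.0857
finger_force: 0.0
time_s: 9.2
tcp_pos: [0.4962, 0.1894, 0.1777]
tcp_rot: [0.366, 3.118, 0.001]
ft_force: [0.7, -0.0, 5.4]
grip_width: 0.0436
finger_force: 52.2
```

```bash
python3 -m jog '[{"dr":[0,0,0],"slide":[0,0,1],"hand":1},{"dr":[0,0,0],"slide":[0,0,3],"hand":1},{"dr":[0,0,0],"slide":[0,0,3],"hand":1},{"dr":[0,0,0],"slide":[0,0,3],"hand":1},{"dr":[0,0,0],"slide":[0.4,-2.5,2],"hand":1},{"dr":[0,0,0],"slide":[0.4,-2.5,0],"hand":1},{"dr":[0,0,0],"slide":[0.4,-3,0],"hand":1},{"dr":[0,0,0],"slide":[0.4,-3,0],"hand":1}]'
python3 -m jog '[{"dr":[0,0,-0.014],"slide":[0.4,-3,0],"hand":1},{"dr":[0,0,0],"slide":[0.4,-3,0],"hand":1},{"dr":[0,0,0],"slide":[0.4,-3,0],"hand":1},{"dr":[0,0,0],"slide":[0.3,-2.5,0],"hand":1},{"dr":[0,0,0],"slide":[0,0,0],"hand":1},{"dr":[0,0,0],"slide":[0,0,0],"hand":1},{"dr":[0,0,0],"slide":[0,0,0],"hand":1},{"dr":[0,0,0],"slide":[0,0,0],"hand":1}]'
python3 - <<'E'
from h import *
s=arm.sense(); im=arm.capture("wrist"); cv2.imwrite("pics/w5.png",im[...,::-1]); pickle.dump(s,open("w5.pkl","wb"));print(s["tcp_pos"],s["tcp_rot"],s["ft_force"],s["grip_width"])
for n in("top","scene"): cv2.imwrite(f"pics/{n}5.png",arm.capture(n)[...,::-1])
g=lambda o:np.clip(255*(o/255.)**.5,0,255).astype(np.uint8)
w=cv2.resize(im[:,:,::-1],(400,300));a=cv2.imread("pics/scene5.png")[150:255,165:305];b=cv2.imread("pics/top5.png")[140:245,205:345]
c=np.zeros((600,800,3),np.uint8);c[:300,:400]=g(w);c[:300,400:]=g(cv2.resize(a,(400,300),interpolation=cv2.INTER_CUBIC));c[300:,400:]=g(cv2.resize(b,(400,300),interpolation=cv2.INTER_CUBIC))
c[300:,:400]=g(cv2.resize(im[180:330,150:350,::-1],(400,300),interpolation=cv2.INTER_CUBIC))
cv2.imwrite("pics/c5.png",c)
E
```

```text
time_s: 10.0
tcp_pos: [0.5113, 0.0785, 0.2965]
tcp_rot: [-0.365, -3.119, 0.0]
ft_force: [0.6, -0.7, -1.9]
grip_width: 0.0434
finger_force: 51.8
time_s: 10.8
tcp_pos: [0.5265, -0.0348, 0.2965]
tcp_rot: [-0.386, -3.117, -0.001]
ft_force: [0.8, 0.4, -0.9]
grip_width: 0.0436
finger_force: 51.8
[ 0.5265 -0.0348  0.2965] [-0.3859 -3.1171 -0.0006] [ 0.8291  0.3782 -0.9273] 0.04360221702538379
```

View pics/c5.png

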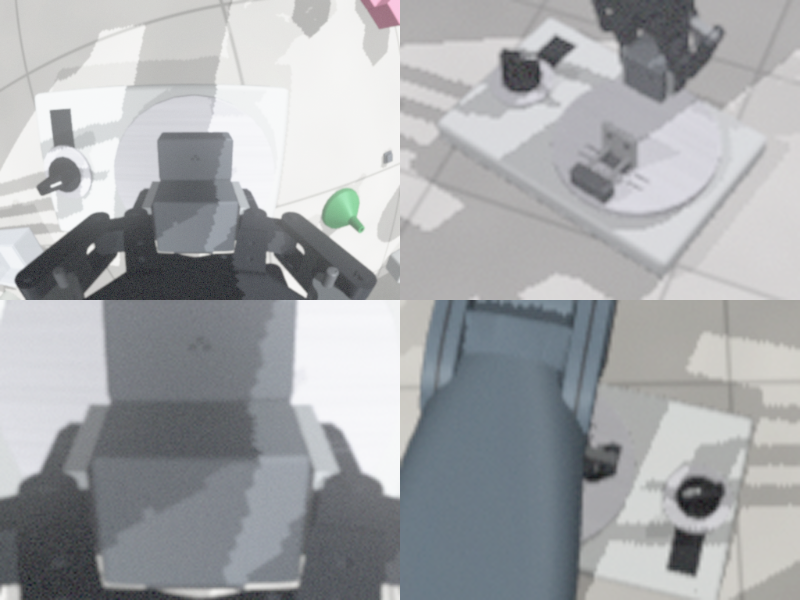

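The picture shows the stand held squarely with its step towards the robot, and the fence ahead of it at scene-crop (620,148). The knob bar is turned to (62,177) in the wrist view. I'll check the platter axis once from this view.

```bash
python3 - <<'E'
from h import *
s=pickle.load(open("w5.pkl","rb"));k=1.28
ci=wray(s,np.array([(116,165),(127,128),(200,96),(160,101),(277,165),(262,125)])*k,.05)[:,:2]
co=np.array([(37,94),(288,88)])*k;L=np.array([(-.095,-.19,.036),(-.095,.1,.036)])
f=lambda p:np.r_[(wproj(s,loc(p,L))-co).ravel(),(np.hypot(*(ci-p[:2]).T)-.085)*1000]
r=least_squares(f,[.549,-.042,-.25]);print(r.x,r.fun)
p=(.549,-.042,-.248)
q=s["tcp_pos"]+[.0004,0,0];d=q[:2]-p[:2];c,sn=np.cos(p[2]),np.sin(p[2]);print("local",c*d[0]+sn*d[1],-sn*d[0]+c*d[1])
E
python3 -m jog '[{"dr":[0,0,0],"slide":[0.1,-0.1,-2],"hand":1},{"dr":[0,0,0],"slide":[0,0,-2],"hand":1},{"dr":[0,0,0],"slide":[0,0,-1.5],"hand":1},{"dr":[0,0,0],"slide":[0,0,-0.5],"hand":1},{"dr":[0,0,0],"slide":[0,0,-0.3],"hand":1},{"dr":[0,0,0],"slide":[0,0,0],"hand":1},{"dr":[0,0,0],"slide":[0,0,0],"hand":1},{"dr":[0,0,0],"slide":[0,0,0],"hand":1}]'
```

```text
[ 0.5491 -0.0396 -0.2461] [-5.0131  0.6209  5.1793 -0.6584 -1.3271  0.9175 -1.2409  1.0094  0.8097
  0.977 ]
local -0.023248202306915915 0.0015919484609199517
time_s: 11.75
tcp_pos: [0.5281, -0.0368, 0.2348]
tcp_rot: [0.388, 3.116, -0.0]
ft_force: [-0.1, -0.3, -1.3]
grip_width: 0.0439
finger_force: 51.8
```

```bash
python3 -m jog '[{"dr":[0,0,0],"slide":[0,0,-0.2],"hand":1},{"dr":[0,0,0],"slide":[0,0,-0.2],"hand":1},{"dr":[0,0,0],"slide":[0,0,-0.1],"hand":1},{"dr":[0,0,0],"slide":[0,0,-0.1],"hand":1},{"dr":[0,0,0],"slide":[0,0,0],"hand":1},{"dr":[0,0,0],"slide":[0,0,0],"hand":1},{"dr":[0,0,0],"slide":[0,0,0],"hand":1},{"dr":[0,0,0],"slide":[0,0,0],"hand":1}]'
```

```text
time_s: 12.55
tcp_pos: [0.5276, -0.0367, 0.2277]
tcp_rot: [-0.388, -3.117, 0.0]
ft_force: [-0.4, 0.1, 0.0]
grip_width: 0.0436
finger_force: 52.0
```

```bash
python3 -m jog '[{"dr":[0,0,0],"slide":[0,0,-0.1],"hand":1},{"dr":[0,0,0],"slide":[0,0,0],"hand":1},{"dr":[0,0,0],"slide":[0,0,0],"hand":1},{"dr":[0,0,0],"slide":[0,0,0],"hand":1},{"dr":[0,0,0],"slide":[0,0,0],"hand":1},{"dr":[0,0,0],"slide":[0,0,0],"hand":1},{"dr":[0,0,0],"slide":[0,0,0],"hand":1},{"dr":[0,0,0],"slide":[0,0,0],"hand":1}]'
```

```text
time_s: 13.35
tcp_pos: [0.5276, -0.0367, 0.2277]
tcp_rot: [0.388, 3.117, -0.0]
ft_force: [-3.5, 0.1, 5.7]
grip_width: 0.0434
finger_force: 52.3
```

```bash
python3 -m jog '[{"dr":[0,0,0],"slide":[0,0,0.1],"hand":1},{"dr":[0,0,0],"slide":[0.5,-0.13,0],"hand":1},{"dr":[0,0,0],"slide":[0.5,-0.13,0],"hand":1},{"dr":[0,0,0],"slide":[0.5,-0.12,0],"hand":1},{"dr":[0,0,0],"slide":[0.5,-0.13,0],"hand":1},{"dr":[0,0,0],"slide":[0.4,-0.1,0],"hand":1},{"dr":[0,0,0],"slide":[0,0,0],"hand":1},{"dr":[0,0,0],"slide":[0,0,0],"hand":1}]'
python3 -m jog '[{"dr":[0,0,0],"slide":[0.2,-0.05,0],"hand":1},{"dr":[0,0,0],"slide":[0.2,-0.05,0],"hand":1},{"dr":[0,0,0],"slide":[0.2,-0.05,0],"hand":1},{"dr":[0,0,0],"slide":[0.1,-0.025,0],"hand":1},{"dr":[0,0,0],"slide":[0.1,-0.025,0],"hand":1},{"dr":[0,0,0],"slide":[0,0,0],"hand":1},{"dr":[0,0,0],"slide":[0,0,0],"hand":1},{"dr":[0,0,0],"slide":[0,0,0],"hand":1}]'
```

```text
time_s: 14.15
tcp_pos: [0.5525, -0.0431, 0.2277]
tcp_rot: [0.388, 3.115, -0.0]
ft_force: [2.3, 0.0, 0.5]
grip_width: 0.0435
finger_force: 52.0
time_s: 14.95
tcp_pos: [0.5588, -0.0445, 0.2277]
tcp_rot: [-0.388, -3.115, -0.001]
ft_force: [-6.5, 0.2, 5.9]
grip_width: 0.0437
finger_force: 52.4
```

```bash
python3 -m jog '[{"dr":[0,0,0],"slide":[0,0,0.06],"hand":1},{"dr":[0,0,0],"slide":[0,0,0],"hand":1},{"dr":[0,0,0],"slide":[0.1,-0.025,0],"hand":1},{"dr":[0,0,0],"slide":[0.1,-0.025,0],"hand":1},{"dr":[0,0,0],"slide":[0.1,-0.025,0],"hand":1},{"dr":[0,0,0],"slide":[0,0,0],"hand":1},{"dr":[0,0,0],"slide":[0,0,0],"hand":1},{"dr":[0,0,0],"slide":[0,0,0],"hand":1}]'
python3 - <<'E'
from h import *
for i in range(4):
    s=arm.sense();print(s["tcp_pos"],s["ft_force"],s["torque"],s["tcp_rot"]);arm.capture("top")
E
```

```text
time_s: 15.75
tcp_pos: [0.5617, -0.0452, 0.2277]
tcp_rot: [-0.388, -3.114, -0.001]
ft_force: [-6.6, 1.0, 4.2]
grip_width: 0.0433
finger_force: 52.2
[ 0.5617 -0.0452  0.2277] [-6.5791  0.9559  4.179 ] [ 0.351   1.2279 -0.0649] [-0.3877 -3.114  -0.0008]
[ 0.5617 -0.0452  0.2277] [-5.6169  1.5839  3.3667] [ 0.3192  1.2036 -0.0416] [-0.3877 -3.114  -0.0009]
[ 0.5617 -0.0452  0.2277] [-6.9915  2.114   3.8917] [ 0.3241  1.1838 -0.0582] [-0.3878 -3.114  -0.0008]
[ 0.5617 -0.0452  0.2277] [-5.9949  0.818   3.7075] [ 0.3336  1.2028 -0.0583] [-0.3877 -3.1141 -0.0008]
```

```bash
python3 -m jog '[{"dr":[0,0,0],"slide":[0.1,-0.025,0.05],"hand":1},{"dr":[0,0,0],"slide":[0.1,-0.025,0],"hand":1},{"dr":[0,0,0],"slide":[0.1,-0.025,0],"hand":1},{"dr":[0,0,0],"slide":[0.1,-0.025,0],"hand":1},{"dr":[0,0,0],"slide":[0.1,-0.025,0],"hand":1},{"dr":[0,0,0],"slide":[0,0,0],"hand":1},{"dr":[0,0,0],"slide":[0,0,0],"hand":1},{"dr":[0,0,0],"slide":[0,0,0],"hand":1}]'
python3 - <<'E'
from h import *
F=[]
for i in range(6):
    s=arm.sense();F.append(s["ft_force"]);arm.capture("top")
print(s["tcp_pos"],np.mean(F,0),s["torque"],s["tcp_rot"])
E
```

```text
time_s: 16.75
tcp_pos: [0.5658, -0.0462, 0.2278]
tcp_rot: [-0.387, -3.111, -0.001]
ft_force: [-9.0, 2.2, 4.4]
grip_width: 0.0438
finger_force: 52.2
[ 0.5658 -0.0462  0.2278] [-9.4465  2.465   4.4024] [ 0.4614  1.6843 -0.1062] [-0.3874 -3.111  -0.0015]
```

```bash
python3 -m jog '[{"dr":[0,0,0],"slide":[0.1,-0.025,0.05],"hand":1},{"dr":[0,0,0],"slide":[0.1,-0.025,0],"hand":1},{"dr":[0,0,0],"slide":[0.1,-0.025,0],"hand":1},{"dr":[0,0,0],"slide":[0.1,-0.025,0],"hand":1},{"dr":[0,0,0],"slide":[0.05,-0.01,0],"hand":1},{"dr":[0,0,0],"slide":[0,0,0],"hand":1},{"dr":[0,0,0],"slide":[0,0,0],"hand":1},{"dr":[0,0,0],"slide":[0,0,0],"hand":1}]'
python3 - <<'E'
from h import *
F=[]
s=arm.sense();pickle.dump(s,open("w6.pkl","wb"));w=arm.capture("wrist")[...,::-1]
for i in range(5):
    s=arm.sense();F.append(s["ft_force"]);im=arm.capture("scene")[...,::-1] if i<1 else im; arm.capture("scene") if i else 0
print(s["tcp_pos"],np.mean(F,0),s["torque"],s["tcp_rot"])
cv2.imwrite("pics/w6.png",w);cv2.imwrite("pics/scene6.png",im)
p=(.549,-.0415,-.248);print(proj("scene",loc(p,[(.035,-.02,.05),(.035,.02,.05),(.0336,.03,.05),(.045,.03,.05),(.0393,.02,.095)])))
g=lambda o:np.clip(255*(o/255.)**.5,0,255).astype(np.uint8)
c=np.vstack([g(cv2.resize(im[165:225,210:290],(800,600),interpolation=cv2.INTER_CUBIC))])
cv2.imwrite("pics/c6.png",c)
E
```

```text
time_s: 17.85
tcp_pos: [0.5695, -0.047, 0.2278]
tcp_rot: [-0.387, -3.108, -0.002]
ft_force: [-11.1, 4.1, 4.9]
grip_width: 0.0433
finger_force: 52.2
[ 0.5695 -0.047   0.2278] [-11.5385   2.8892   5.0894] [ 0.5403  2.0156 -0.0678] [-0.3869 -3.1082 -0.0019]
[[234.5745 203.6976]
 [245.9907 210.4911]
 [249.186  211.8837]
 [246.7839 214.6188]
 [245.0322 201.9493]]
```

View pics/c6.png

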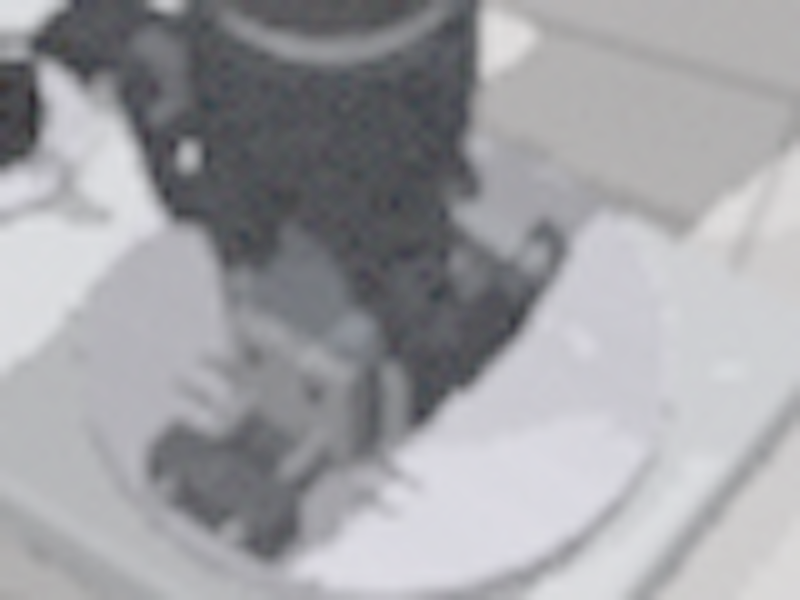

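The picture shows the fence's face between the two mark pairs (right marks at about (405,470) and (375,490)), with the stand flush behind it. Position puts the fence slide at about 13.6 mm, or 9.5 N. Wrist force less platter friction comes to about 9.5 N too. I'll settle once and hand in.

```bash
python3 -m jog '[{"dr":[0,0,0],"slide":[0,0,0],"hand":1},{"dr":[0,0,0],"slide":[0,0,0],"hand":1},{"dr":[0,0,0],"slide":[0,0,0],"hand":1},{"dr":[0,0,0],"slide":[0,0,0],"hand":1},{"dr":[0,0,0],"slide":[0,0,0],"hand":1},{"dr":[0,0,0],"slide":[0,0,0],"hand":1},{"dr":[0,0,0],"slide":[0,0,0],"hand":1},{"dr":[0,0,0],"slide":[0,0,0],"hand":1}]'
python3 -c "
from cell import arm
print(arm.finish_job())"
```

```text
time_s: 18.95
tcp_pos: [0.5695, -0.047, 0.2278]
tcp_rot: [-0.387, -3.108, -0.002]
ft_force: [-10.9, 3.1, 5.4]
grip_width: 0.0433
finger_force: 52.2
the job is handed in; nothing more can be done
None
```

I handed the job in at about 19 s: the knob is in its second notch, and the arm is still holding the stand centred against the fence at an estimated 9.5 N; the hand-in returned no verdict.

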